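# Shut the lunch box and push its button in

## Task

The round steel lunch box stands open, its lid tipped back on the hinge: push the lid over with your fingertips until it is fully shut, and only then press the round button in the middle of the lid all the way in, so that it stays in. Only push and press: do not lift or carry the box, leave it standing about where it is, and leave everything else on the table undisturbed.

Things in the scene. Friction and masses are not known exactly. Their poses are not given: they have to be found in the camera images.
- lunch_box: Round steel lunch box, loose on the table, about 0.9 kg with lid and food: tub 150 mm across and 60 mm high, food inside. Origin: centre of its underside. Its own z is up; its own +x points from the centre to the hinge, -x to the front, the side where the lid's free edge comes down. It tips over or slides if pushed hard.
- lid_hinge (a point): The lid's hinge axis, level, along the box's own y, 79 mm from the box's centre towards +x and 62 mm above the box's underside.
- lid (a joint): Angle of the lid, rad: 0 fully shut, about 1.57 standing upright, 1.95 tipped right back (stop). Grows as it opens. The hinge is stiff (0.16 N m of friction): the lid stays where it is left and does not fall shut by itself, so 1 to 2 N at the free edge moves it.
- lid_front (a point): Point on the free edge of the lid, straight across from the hinge, 154 mm from the hinge axis; moves with it. Lid: a round flat steel disc 154 mm across and 8 mm thick, its centre 79 mm and its far edge 156 mm from the hinge axis; its outer face (the top when shut) lies 7 mm from the hinge axis, so that the shut lid's top is 69 mm above the table.
- button (a joint): How far the button is pressed into the lid, m: 0 out, 0.008 fully in. Stiff sliding (about 4 N of friction), no spring: it stays where it is pushed.
- button_top (a point): Centre of the top of the round grey plastic button, 36 mm across, in the middle of the lid's outer face, 79 mm from the hinge axis. It stands 9 mm proud when out, 1 mm when fully in, and moves with the lid.
- katoris: Bystander beside the lunch box: two nested pink plastic bowls, 94 mm across, 56 mm high together. Origin: centre of the underside.
- tumbler: Bystander beside the lunch box: steel tumbler, 66 mm across, 100 mm high. Origin: centre of the underside.
- jar: Bystander: glass jar with clamped glass lid and wire latch, 90 mm across, 138 mm high. Origin: centre of the underside.
- plate: Bystander: yellow melamine plate, 200 mm across, 18 mm high. Origin: centre of the underside.
- spoon: Bystander: wooden spoon, 200 mm long, lying on the table along its own x. Origin: its underside, near mid-length.
- salt_pot: Bystander: small white ceramic salt pot, 48 mm across, 68 mm high. Origin: centre of the underside.
Mind the look-alikes: they are no part of the job. What is shaped like the lunch_box but turquoise or yellow is not meant.

How it is judged (in metres and radians):
On the way, in this order (a step that is already met when the one before it is completed fails the run):
1. the lid is fully shut (value of joint lid below 0.06 rad), for 0.2 s.
2. the button is pressed all the way in (value of joint button above 0.006 m), for 0.2 s.
At the end, for the whole second after the job is handed in: The lid is shut (joint under 0.06 rad), the button is in by more than 6 of its 8 mm, and the lunch box is at rest, level (under 0.05 rad) and within 50 mm of where it stood (value of joint lid below 0.06 rad and value of joint button above 0.006 m and angle between lunch_box's own z axis and vertical below 0.05 rad and distance of lunch_box from where it was at the start of the episode below 0.05 m and linear speed of lunch_box below 0.02 m/s); the robot touches nothing.
It fails at once if the lunch box is lifted or tipped (height (world z) of lunch_box above 0.015 m or angle between lunch_box's own z axis and vertical above 0.3 rad).
It fails at once if the button is pressed in before the lid is nearly shut (value of joint button above 0.006 m and value of joint lid above 0.15 rad).
It fails at once if another thing on the table is moved by more than 30 mm or knocked over (distance of any of katoris, tumbler, jar, plate, spoon, salt_pot from where it was at the start of the episode above 0.03 m or angle between any of katoris, tumbler, jar, plate, spoon, salt_pot's own z axis and vertical above 0.4 rad).
It also fails if it takes over 45 s, if anything falls off the work surface, if the arm or the gripper's body presses on something with over 40 N, if the wrist force passes 120 N, or if a joint passes its speed limit or range.

## Robot

A 7-joint arm with a two-finger parallel gripper is mounted at the origin on the work surface. World frame = base frame: x ahead of the robot, y to its left, z up, the work surface at z = 0. Lengths are in m, angles in degrees, forces in N, time in s.
With the tool pointing down it reaches from about 0.425 to 0.875 m from the base axis. Payload 4.7 kg.
Tool frame: the origin (TCP) lies on the centre line of the jaws, within the pads' length; the fingertips stand 17 mm ahead of it and the grasp point (between the pads) lies 2 mm behind it; z points along the fingers, y is the line along which they close (so a half turn about z gives the same grasp; the last joint's range is limited). The gripper opens to 87 mm and grips with 3 to 60 N. Pads are 19 mm wide; open, the fingers measure 117 mm over their backs; the gripper's body (75 mm by 190 mm) begins 51 mm behind the grasp point.
Start: joints at [69.792, 18.392, -4.016, 83.108, 1.295, 78.541, -3.26], TCP at [0.233, -0.607, 0.24] pointing down, gripper open.
Joint ranges: [-163.93, 163.93], [-17.29, 119.83], [-79.2, 71.16], [3.27, 140.29], [-89.18, 269.18], [5.43, 117.66], [-154.24, 154.24]. Speed limits (degrees/s): [147.25, 147.25, 180, 180, 180, 180, 180].

## Interface

Orientations are given as [roll, pitch, yaw] about the fixed x, y, z axes, in that order (R = Rz(yaw) Ry(pitch) Rx(roll)).
In Python, from cell import env, read_camera gives the robot as it stands.
- The arm moves only by the shell command python3 -m jog 'ROWS' [FORCE]. ROWS is JSON, a list of rows, each a list of 5 numbers: the opening, from 0 (shut) to 1 (fully open), then the shift along the tool's x, y, z each as a share of 0.02 m, from -1 to 1, then the turn about the tool's z as a share of 45 degrees, from -1 to 1. In form: [[gripper, x, y, z, yaw], ...]. A call has 1 to 12 rows; each row shifts and turns the commanded pose from where the row before left it, along the tool's axes as they then stand; what a row does not reach is not made up. A row lasts 1/12 s, in which the tool goes at most 41.7 mm and 7.16 degrees, less where a joint would pass 70% of its speed; a pose out of reach is approached as far as the arm can. A call with a number of a shift or a turn outside -1 to 1 is refused whole. A call with a gripper value outside its range is refused whole. The fingers move at their own pace and stop on an object; FORCE is the grip in N (left out, the last holds). Time passes only in rows, so rows that do not move let the fingers close. It gives the time, the measured TCP pose, the force, the opening and the grip force at its end, in the units of the state.
- env.get_obs(): the state, without advancing time (a new reading comes with each control period).
- read_camera(name): name is "scene" or "top" or "wrist"; returns a dict with "color" (384x512x3 uint8, red, green, blue), "range_z" (384x512 float32, m along the optical axis (not along the pixel's ray), 0 where there is no reading), "mtx" (3x3 intrinsics, pixels), "world_from_camera" (4x4, takes a point from camera to world coordinates); the wrist camera has in their place "T_tool_cam" (4x4, takes a point from camera to tool coordinates, whose origin is the TCP and whose axes are the flange's). Camera axes: x right, y down, z forward; pixel columns grow to the right and rows downward; lengths in m; the calibration is good to about 2 mm. A picture is of the moment at which its call begins: read the wrist's pose just before it.
- env.sign_off(): hands the job in; it is judged then, once.
The state is a dict: "time_s": time; "qpos": joint angles; "joint_velocities": joint speeds; "effort": joint torques, N m; "tool_pos": TCP position; "tool_rot": TCP orientation; "force": force on the tool from outside, world axes, zero at the start; "wrist_torque": the same for the moment, N m; "grip_width": finger opening in m; "grasp_force": force on a finger pad.
Only numpy, scipy, OpenCV 4.12 (cv2) and the standard library are available. Lean on these libraries where they do the work, as an engineer would, in place of code of your own. Each camera call takes 0.05 s, during which the arm holds its last target. There are 200 camera calls.

## Working session

There is one attempt and no reset: what is moved stays moved. The work goes in short steps, Python scripts to look and compute and a shell command to move; the robot and the scene stay as the last step left them, time stands still between calls to the robot, and variables do not carry over. Pictures are saved under pics/ and viewed, at most 10 in all, crops included, and the job is handed in when it is done.

```bash
mkdir -p pics; ls; cat > h.py <<'E'
import numpy as np, cv2
from cell import env, read_camera
def cloud(c):
    z=c["range_z"];K=c["mtx"];v,u=np.indices(z.shape)
    P=np.stack([(u-K[0,2])/K[0,0]*z,(v-K[1,2])/K[1,1]*z,z],-1)
    T=c["world_from_camera"];return P@T[:3,:3].T+T[:3,3]
E
python3 - <<'E'
from h import *
o=env.get_obs();print(o["time_s"],o["tool_pos"],o["tool_rot"],o["force"],o["grip_width"])
for n in("scene","top"):
    c=read_camera(n);np.save(n+".npy",c,allow_pickle=True)
    cv2.imwrite(f"pics/{n}0.png",c["color"][...,::-1])
E
```

```text
pics
0.0 [ 0.2328615  -0.60629529  0.23846531] [-1.79889775e+02  5.21431131e-03  2.10156757e+01] [ 0.08150847  0.46688987 -0.72766761] 0.08719269739019728
```

View pics/scene0.png

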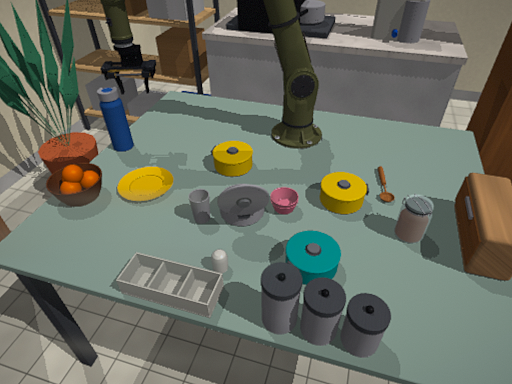

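View pics/top0.png

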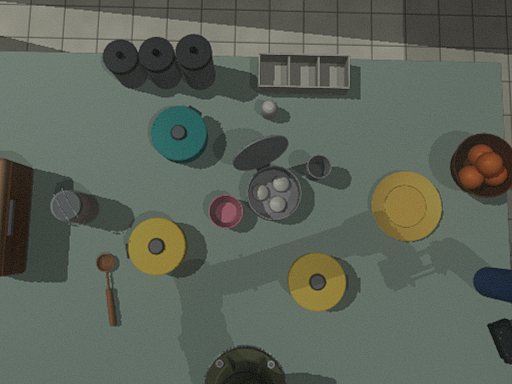

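The top view shows the open steel box at about (274,193). Its lid is tipped back at (260,153), away from the robot base at (245,375). The katoris are at (226,212) and the tumbler at (318,167), both close by. Next I'll measure.

```bash
python3 - <<'E'
from h import *
c=np.load("top.npy",allow_pickle=True).item();P=cloud(c);T=c["world_from_camera"];print("cam",T[:3,3])
s=np.load("scene.npy",allow_pickle=True).item();S=cloud(s)
for n,(u,v) in dict(food=(274,190),lid=(260,153),kat=(226,212),tum=(318,167),salt=(269,106),teal=(179,132),yel=(317,282),yel2=(157,246)).items(): print(n,P[v,u].round(3))
# box rim / lid
for nm,A in(("top",P),("scene",S)):
    ctr=P[193,274]
    d=np.hypot(A[...,0]-ctr[0],A[...,1]-ctr[1])
    m=(d<.2)
    rim=m&(d<.1)&(A[...,2]>.052)&(A[...,2]<.068)
    q=A[rim];print(nm,"rim n",len(q))
    if len(q)>10:
        (x,y),r=cv2.minEnclosingCircle(q[:,:2].astype(np.float32));print(x,y,r)
    for z0 in np.arange(.07,.24,.015):
        k=m&(abs(A[...,2]-z0)<.0075);q=A[k]
        if len(q):print(z0.round(3),len(q),q.min(0).round(3),q.max(0).round(3),q.mean(0).round(3))
E
```

```text
cam [4.06605784e-01 9.52623204e-04 1.22375536e+00]
food [ 0.548 -0.074  0.002]
lid [ 0.625 -0.027  0.148]
kat [0.481 0.062 0.017]
tum [ 0.618 -0.2    0.001]
salt [ 0.776 -0.052  0.065]
teal [0.694 0.194 0.074]
yel [ 0.297 -0.186  0.079]
yel2 [0.383 0.239 0.079]
top rim n 260
0.5383434891700745 -0.0685613825917244 0.07965406775474548
0.07 179 [ 0.348 -0.216  0.063] [0.631 0.103 0.077] [ 0.525 -0.126  0.069]
0.085 154 [ 0.572 -0.216  0.078] [0.636 0.013 0.092] [ 0.61  -0.099  0.085]
0.1 216 [ 0.57  -0.219  0.093] [0.644 0.026 0.107] [ 0.609 -0.105  0.099]
0.115 130 [ 0.588 -0.099  0.108] [0.65  0.034 0.122] [ 0.619 -0.034  0.115]
0.13 139 [ 0.589 -0.101  0.123] [0.653 0.039 0.137] [ 0.621 -0.03   0.129]
0.145 164 [ 0.594 -0.1    0.138] [0.657 0.041 0.152] [ 0.625 -0.03   0.145]
0.16 151 [ 0.597 -0.096  0.153] [0.663 0.041 0.167] [ 0.628 -0.027  0.16 ]
0.175 158 [ 0.602 -0.089  0.168] [0.663 0.038 0.182] [ 0.632 -0.024  0.175]
0.19 148 [ 0.612 -0.081  0.183] [0.662 0.03  0.197] [ 0.636 -0.024  0.19 ]
0.205 137 [ 0.619 -0.067  0.198] [0.66  0.018 0.212] [ 0.641 -0.022  0.205]
0.22 11 [ 0
[... 270 characters left out ...]
 0.612 -0.128  0.085]
0.1 200 [ 0.573 -0.22   0.093] [0.653 0.032 0.107] [ 0.617 -0.099  0.099]
0.115 116 [ 0.597 -0.096  0.108] [0.66  0.039 0.122] [ 0.628 -0.027  0.115]
0.13 141 [ 0.599 -0.098  0.123] [0.662 0.04  0.137] [ 0.635 -0.029  0.13 ]
0.145 185 [ 0.603 -0.096  0.138] [0.666 0.041 0.152] [ 0.637 -0.026  0.145]
0.16 159 [ 0.605 -0.094  0.153] [0.668 0.041 0.167] [ 0.639 -0.025  0.16 ]
0.175 150 [ 0.61  -0.086  0.168] [0.669 0.037 0.182] [ 0.643 -0.024  0.175]
0.19 146 [ 0.615 -0.078  0.183] [0.667 0.029 0.197] [ 0.646 -0.022  0.19 ]
0.205 114 [ 0.628 -0.061  0.198] [0.664 0.015 0.212] [ 0.648 -0.021  0.204]
0.22 1 [ 0.648 -0.019  0.213] [ 0.648 -0.019  0.213] [ 0.648 -0.019  0.213]
```

```bash
python3 - <<'E'
from h import *
c=np.load("top.npy",allow_pickle=True).item();P=cloud(c)
s=np.load("scene.npy",allow_pickle=True).item();S=cloud(s)
for A in(P,S):
    m=(A[...,2]>.105)&(A[...,2]<.22)&(abs(A[...,0]-.62)<.07)&(abs(A[...,1]+.03)<.09)
    q=A[m]
    for _ in range(5):
        cen=q.mean(0);n=np.linalg.svd(q-cen,full_matrices=False)[2][2];q=q[abs((q-cen)@n)<.006]
    n*=np.sign(-n[0]);h=np.degrees(np.arctan2(-n[1],-n[0]))
    print(len(q),cen.round(4),n.round(3),"hinge dir yaw",h,"lid angle",np.degrees(np.arccos(-n[2])),q[:,2].max())
# rim circle: top image, points of tub rim & robust fit
d=np.hypot(P[...,0]-.545,P[...,1]+.07)
q=P[(d<.095)&(P[...,2]>.05)&(P[...,2]<.064)]
for _ in range(4):
    M=np.c_[2*q[:,:2],np.ones(len(q))];x=np.linalg.lstsq(M,(q[:,:2]**2).sum(1),rcond=None)[0]
    r=np.sqrt(x[2]+x[0]**2+x[1]**2);e=np.hypot(q[:,0]-x[0],q[:,1]-x[1])-r;q=q[abs(e)<.006];print(x[:2],r,len(q))
hsv=cv2.cvtColor(c["color"],cv2.COLOR_RGB2HSV)
for nm,(a,b),zr in(("tum",(.6,-.19),(.09,.11)),("kat",(.485,.06),(.045,.065))):
    d=np.hypot(P[...,0]-a,P[...,1]-b);q=P[(d<.07)&(P[...,2]>zr[0])&(P[...,2]<zr[1])];print(nm,len(q),cv2.minEnclosingCircle(q[:,:2].astype(np.float32)))
E
```

```text
1054 [ 0.6287 -0.0273  0.1595] [-0.879 -0.392  0.27 ] hinge dir yaw 24.041791273095836 lid angle 105.65464648233188 0.21504539259444688
946 [ 0.6391 -0.0254  0.1599] [-0.887 -0.396  0.239] hinge dir yaw 24.05344288511293 lid angle 103.81180122968036 0.2125438660965464
[ 0.53381715 -0.07014859] 0.07322200355671872 253
[ 0.53375729 -0.07016614] 0.07319546741202208 253
[ 0.53375729 -0.07016614] 0.07319546741202208 253
[ 0.53375729 -0.07016614] 0.07319546741202208 253
tum 110 ((0.6021034121513367, -0.1875411719083786), 0.03319838270545006)
kat 264 ((0.48649269342422485, 0.049688003957271576), 0.059455178678035736)
```

Box centre is about (0.534,-0.070) and the hinge direction is yaw 24°. The lid stands at about 1.83 rad with its free edge at about (0.643,-0.021,0.212). The tool's x axis is already nearly along the hinge direction. I'll close the fingers, rise and fly over to behind the lid.

```bash
python3 -m jog '[[0,0,0,-1,-0.067],[0,0,0,-1,0],[0,0,0,-1,0],[0,0,0,-1,0],[0,0,0,-0.6,0],[0,1,-0.56,0,0],[0,1,-0.56,0,0],[0,1,-0.56,0,0],[0,1,-0.56,0,0],[0,1,-0.56,0,0],[0,1,-0.56,0,0],[0,1,-0.56,0,0]]' 20; python3 -m jog '[[0,1,-0.56,0,0],[0,1,-0.56,0,0],[0,1,-0.56,0,0],[0,1,-0.56,0,0],[0,1,-0.56,0,0],[0,1,-0.56,0,0],[0,1,-0.56,0,0],[0,1,-0.56,0,0],[0,1,-0.56,0,0],[0,1,-0.56,0,0],[0,1,-0.56,0,0],[0,1,-0.56,0,0]]'
```

```text
time_s: 1.1
tool_pos: [0.3294, -0.477, 0.3309]
tool_rot: [-179.9, 0.0, 24.0]
force: [0.4, -0.3, 0.1]
grip_width: 0.0154
grasp_force: 0.0
time_s: 2.1
tool_pos: [0.4938, -0.2566, 0.331]
tool_rot: [-180.0, 0.0, 24.0]
force: [-0.2, 1.3, -0.6]
grip_width: 0.0009
grasp_force: 0.0
```

```bash
python3 -m jog '[[0,1,-0.56,0,0],[0,1,-0.56,0,0],[0,1,-0.56,0,0],[0,1,-0.56,0,0],[0,1,-0.56,0,0],[0,1,-0.56,0,0],[0,1,-0.56,0,0],[0,1,-0.56,0,0],[0,1,-0.56,0,0],[0,1,-0.56,0,0],[0,1,-0.56,0,0],[0,1,-0.56,0,0]]'; python3 -m jog '[[0,0,0,0,0],[0,0,0,0,0],[0,0,0,0,0]]'
```

```text
time_s: 3.1
tool_pos: [0.6583, -0.0364, 0.3307]
tool_rot: [-180.0, 0.1, 24.0]
force: [0.3, -0.1, -0.5]
grip_width: -0.0003
grasp_force: 0.0
time_s: 3.35
tool_pos: [0.6576, -0.0381, 0.3309]
tool_rot: [180.0, 0.1, 24.0]
force: [-0.6, 0.2, -0.1]
grip_width: 0.0006
grasp_force: 0.0
```

```bash
python3 -m jog '[[0,0.75,-0.37,0,0],[0,0.75,-0.37,0,0],[0,0.75,-0.37,0,0],[0,0,0,1,0],[0,0,0,1,0],[0,0,0,1,0],[0,0,0,1,0],[0,0,0,1,0],[0,0,0,1,0],[0,0,0,0.2,0],[0,0,0,0,0],[0,0,0,0,0]]'; python3 - <<'E'
from h import *
c=read_camera("scene");cv2.imwrite("pics/s1.png",cv2.resize(c["color"][100:300,150:400,::-1],None,fx=3,fy=3))
E
```

```text
time_s: 4.35
tool_pos: [0.6902, 0.0003, 0.2085]
tool_rot: [179.9, -0.0, 23.9]
force: [-0.6, 0.6, 0.1]
grip_width: 0.0005
grasp_force: 0.0
```

View pics/s1.png

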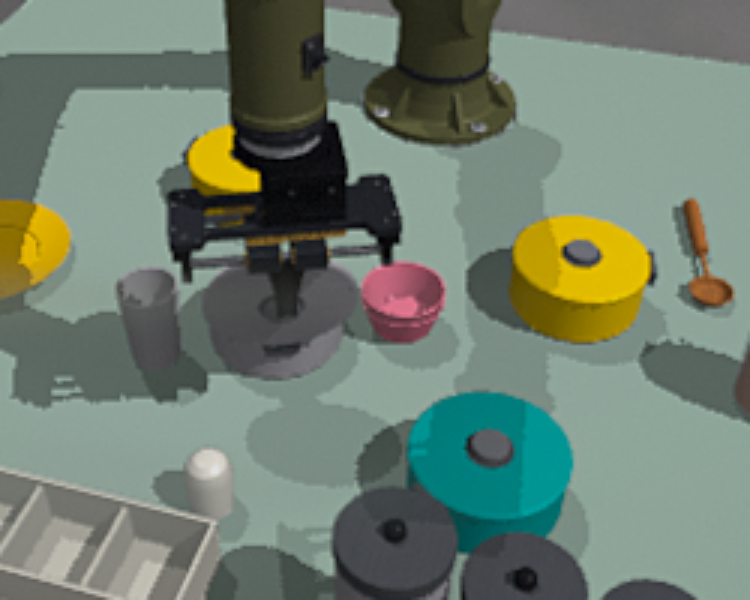

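The fingers stand behind the lid, centred on it at about (280,310) in the crop. The tumbler and katoris are well clear. I'll pull towards the front along the arc.

```bash
python3 -m jog '[[0,-0.5,0,0,0],[0,-0.5,0,0,0],[0,-0.5,0,0,0],[0,-0.5,0,0,0],[0,-0.5,0,0,0],[0,-0.5,0,0,0]]';python3 -m jog '[[0,-0.5,0,0,0],[0,-0.5,0,0,0],[0,-0.5,0,0,0],[0,-0.5,0,0,0],[0,-0.5,0,0.13,0],[0,-0.5,0,0.13,0]]'; python3 - <<'E'
from h import *
c=read_camera("top");P=cloud(c);cv2.imwrite("pics/t1.png",cv2.resize(c["color"][80:280,150:400,::-1],None,fx=3,fy=3))
E
```

```text
time_s: 4.9
tool_pos: [0.6355, -0.023, 0.2091]
tool_rot: [179.9, -0.2, 24.0]
force: [2.0, 0.2, 0.9]
grip_width: 0.0006
grasp_force: 0.7
time_s: 5.4
tool_pos: [0.5794, -0.0479, 0.2023]
tool_rot: [180.0, 0.0, 24.0]
force: [1.1, 1.0, -0.1]
grip_width: 0.0007
grasp_force: 0.6
```

View pics/t1.png

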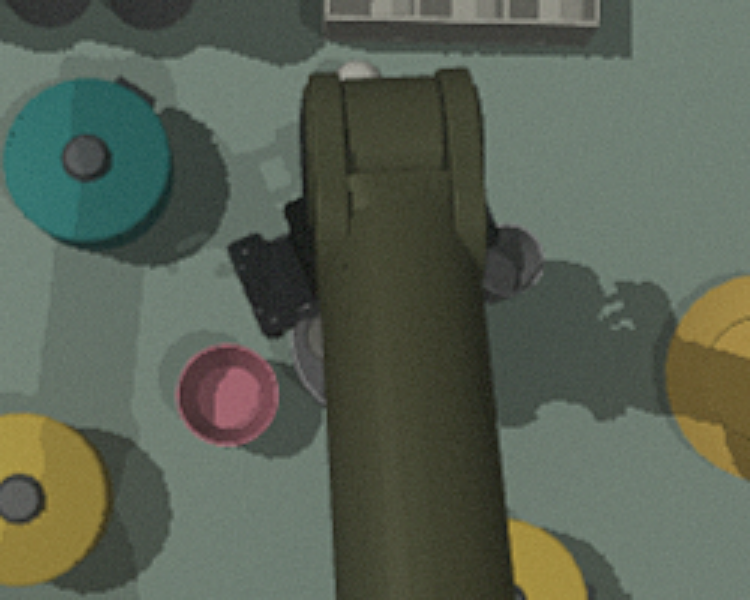

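The top view is blocked by the arm, but the forces fit a lid that is moving (1–2 N). Continuing along the arc to about 15°.

```bash
python3 -m jog '[[0,-0.53,0,0.4,0],[0,-0.53,0,0.4,0],[0,-0.7,0,0.48,0],[0,-0.7,0,0.48,0],[0,-0.55,0,0.65,0],[0,-0.55,0,0.65,0]]';python3 -m jog '[[0,-0.38,0,0.78,0],[0,-0.38,0,0.78,0],[0,0,0,0,0],[0,0,0,0,0]]'; python3 - <<'E'
from h import *
c=read_camera("scene");cv2.imwrite("pics/s2.png",cv2.resize(c["color"][100:300,150:400,::-1],None,fx=3,fy=3))
E
```

```text
time_s: 5.95
tool_pos: [0.5146, -0.0768, 0.1407]
tool_rot: [180.0, 0.0, 24.0]
force: [0.2, 0.3, 0.2]
grip_width: 0.0006
grasp_force: 0.3
time_s: 6.28
tool_pos: [0.5004, -0.0829, 0.1093]
tool_rot: [-179.9, 0.1, 24.0]
force: [0.5, 0.4, -0.6]
grip_width: 0.0006
grasp_force: 0.0
```

View pics/s2.png

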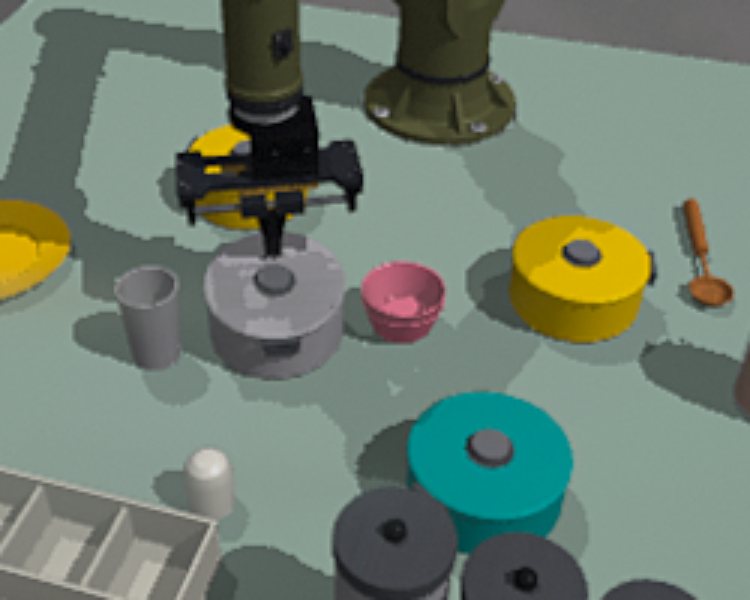

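The lid is over and nearly shut, with the fingertips near its front edge at about (272,250). The button at (275,280) is still proud. I'll press the front edge down.

```bash
python3 -m jog '[[0,-0.1,0,0.5,0],[0,-0.1,0,0.5,0],[0,0,0,0.25,0],[0,0,0,0,0],[0,0,0,0,0]]';python3 -m jog '[[0,0,0,0.1,0],[0,0,0,0.1,0],[0,0,0,0,0],[0,0,0,0,0]]'
```

```text
time_s: 6.75
tool_pos: [0.4979, -0.0844, 0.0862]
tool_rot: [180.0, 0.1, 24.0]
force: [-5.1, 0.0, 13.7]
grip_width: 0.0007
grasp_force: 6.7
time_s: 7.08
tool_pos: [0.498, -0.0844, 0.0858]
tool_rot: [179.9, 0.1, 24.0]
force: [-14.4, 1.6, 38.7]
grip_width: 0.0005
grasp_force: 19.6
```

Firm stop with the tip at z 0.069, so the lid is shut. I'll lift clear and measure the button and the lid top.

```bash
python3 -m jog '[[0,0,0,-0.8,0],[0,0,0,-0.8,0],[0,0,0,-0.8,0],[0,0,0,0,0],[0,0,0,0,0]]'; python3 - <<'E'
from h import *
c=read_camera("scene");S=cloud(c);cv2.imwrite("pics/s3.png",cv2.resize(c["color"][170:270,190:290,::-1],None,fx=5,fy=5))
d=np.hypot(S[...,0]-.534,S[...,1]+.07)
q=S[(d<.06)&(d>.025)&(S[...,2]>.05)&(S[...,2]<.085)]
A=np.c_[q[:,:2]-[.534,-.07],np.ones(len(q))];x=np.linalg.lstsq(A,q[:,2],rcond=None)[0];print("plane",x)
v,u=np.indices(d.shape);b=(d<.035)&(S[...,2]>x[2]+.005)&(S[...,2]<.09);print("button",b.sum(),S[b].mean(0),S[b].min(0),S[b].max(0))
E
```

```text
time_s: 7.5
tool_pos: [0.4983, -0.0843, 0.1291]
tool_rot: [179.9, -0.0, 24.0]
force: [0.3, 0.4, -1.0]
grip_width: 0.0002
grasp_force: 0.0
plane [ 0.00457104 -0.00179909  0.06733145]
button 67 [ 0.53897435 -0.06935523  0.07566434] [ 0.5199572  -0.08637827  0.07233214] [ 0.55479455 -0.05199966  0.07891514]
```

View pics/s3.png

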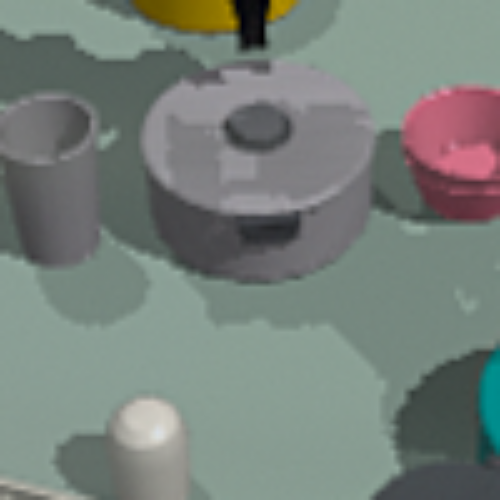

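The lid is shut and level. The button is proud at about (258,127) in the crop, world (0.538,-0.069). I'll move over it and press.

```bash
python3 -m jog '[[0,0.7,0.03,0,0],[0,0.7,0.03,0,0],[0,0.7,0.03,0,0],[0,0,0,0.5,0],[0,0,0,0.5,0],[0,0,0,0.5,0],[0,0,0,0,0]]';python3 -m jog '[[0,0,0,0.2,0],[0,0,0,0.2,0],[0,0,0,0.2,0],[0,0,0,0,0],[0,0,0,0,0]]'
```

```text
time_s: 8.13
tool_pos: [0.5341, -0.0692, 0.0955]
tool_rot: [-179.8, 0.3, 24.0]
force: [-0.3, -0.3, -0.5]
grip_width: 0.0007
grasp_force: 0.0
time_s: 8.55
tool_pos: [0.5368, -0.0692, 0.0874]
tool_rot: [180.0, 0.0, 24.0]
force: [-3.2, -0.3, 3.7]
grip_width: 0.0008
grasp_force: 2.4
```

```bash
python3 -m jog '[[0,0,0,0.1,0],[0,0,0,0,0],[0,0,0,0,0],[0,0,0,0,0]]'
```

```text
time_s: 8.88
tool_pos: [0.5369, -0.0692, 0.0872]
tool_rot: [179.9, 0.0, 24.0]
force: [-6.5, -0.2, 16.0]
grip_width: 0.0003
grasp_force: 8.1
```

Firm stop with the tip at 0.070, so the button is all the way in. One more small press, then back off and check.

```bash
python3 -m jog '[[0,0,0,0.06,0],[0,0,0,0,0],[0,0,0,0,0]]'; python3 -m jog '[[0,0,0,-0.5,0],[0,0,0,-1,0],[0,0,0,-1,0],[0,0,0,-1,0],[0,0,0,-1,0],[0,-1,0,-1,0],[0,-1,0,-1,0],[0,-1,0,0,0],[0,-1,0,0,0],[0,0,0,0,0],[0,0,0,0,0]]'; python3 - <<'E'
from h import *
c=read_camera("scene");S=cloud(c);cv2.imwrite("pics/s4.png",cv2.resize(c["color"][170:270,190:290,::-1],None,fx=5,fy=5))
d=np.hypot(S[...,0]-.534,S[...,1]+.07)
for a,b in((0,.014),(.025,.06)):
    q=S[(d<b)&(d>=a)&(S[...,2]>.05)&(S[...,2]<.1)];print(len(q),np.median(q[:,2]))
E
```

```text
time_s: 9.13
tool_pos: [0.5369, -0.0692, 0.087]
tool_rot: [179.9, 0.1, 24.0]
force: [-9.9, -0.2, 23.1]
grip_width: 0.0006
grasp_force: 11.6
time_s: 10.05
tool_pos: [0.4636, -0.1022, 0.214]
tool_rot: [179.9, -0.0, 23.9]
force: [0.5, 0.2, 0.1]
grip_width: 0.0006
grasp_force: 0.0
42 0.06823520720652859
571 0.06713271627433115
```

View pics/s4.png

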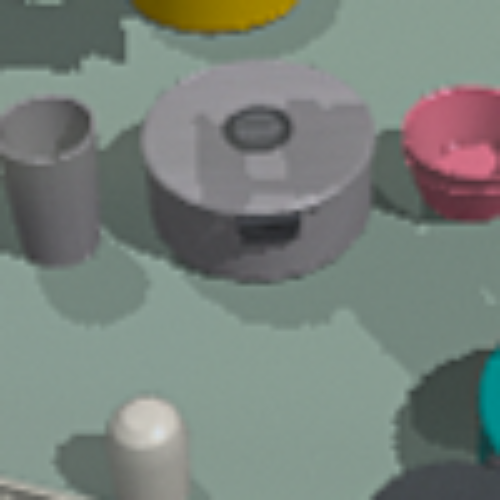

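The lid is shut, the button at (258,128) is flush (1 mm proud), and the neighbours haven't moved.

```bash
python3 -c "
from cell import env
print(env.sign_off())"
```

```text
the job is handed in; nothing more can be done
None
```

I pushed the lunch box lid fully shut, then pressed the button all the way in (about 1 mm proud on camera); the box and its neighbours stayed put, and the job was handed in with no verdict shown.

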